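# Zero the gauge and wedge the jig carriage just off its base

### The arm

A 6-joint arm with a two-finger parallel gripper is mounted at the origin on the work surface. World frame = base frame: x ahead of the robot, y to its left, z up, the work surface at z = 0. Lengths are in m, angles in rad, forces in N, time in s.
With the tool pointing down it reaches from about 0.275 to 0.775 m from the base axis. Payload 14.6 kg.
Tool frame: the origin (TCP) lies at the very end of the fingers, on their centre line; the grasp point (between the pads) lies 19 mm behind it; z points along the fingers, y is the direction in which the jaws open and shut (so a half turn about z gives the same grasp; the last joint's range is limited). The gripper opens to 85 mm and grips with 20 to 120 N. Pads are 22 mm wide; open, the fingers measure 114 mm over their backs; the gripper's body (76 mm by 85 mm) begins 54 mm behind the grasp point. The pads swing forward as they close: fully open they stand 13 mm farther back than shut.
Start: joints at [1.008, 0.263, -0.048, 1.259, 0, 1.415], TCP at [0.208, 0.482, 0.231] pointing down, gripper open.
Joint ranges: [-2.65, 2.65], [-0.89, 1.7], [-1.18, 1.37], [-2.13, 2.11], [-1.35, 1.29], [-3.14, 3.14]. Speed limits (rad/s): [1.89, 1.89, 2.57, 2.79, 3.14, 3.14].

### API

Orientations are given as a 3x3 rotation matrix whose columns are the frame's x, y, z axes.
In Python, from cell import read_state, get_image, job_done gives the robot as it stands.
- The arm moves only by the tool jog_arm, never from a script. Its argument "commands" is one flat list of numbers, 7 for each row, row after row: the turn, a rotation vector about the tool's x, y, z in degrees, then the shift along the tool's x, y, z in cm, then the gripper command: -1 is fully open, 1 is shut, values between are in proportion. In form: [rx, ry, rz, tx, ty, tz, grip, rx, ry, rz, tx, ty, tz, grip, ...]. A call has 1 to 5 rows; each row is the pose to reach, as a shift and turn from the pose measured when the call began, along the tool's axes at that moment; what a row does not reach only later rows make up. A row lasts 1/12 s, in which the tool goes at most 41.7 mm and 7.16 degrees, less where a joint would pass 70% of its speed; a pose out of reach is approached as far as the arm can. A call with a gripper value outside its range is refused whole. The fingers move at their own pace and stop on an object; the grip force is fixed at half the most. Time passes only in rows, so rows that repeat a pose let the fingers close. It gives the time, the measured TCP pose, the force and the opening at its end, in the units of the state.
- read_state(): the state, without advancing time (a new reading comes with each control period).
- get_image(name): name is "scene" or "top"; returns a dict with "img" (400x640x3 uint8, red, green, blue), "z_map" (400x640 float32, m along the optical axis (not along the pixel's ray), 0 where there is no reading), "fov_y" (degrees; the focal length in pixels is half the picture's height over the tangent of half this angle, whatever the lens; pixels are square), "cx", "cy" (the principal point, pixels), "world_from_camera" (4x4, takes a point from camera to world coordinates). Camera axes: x right, y down, z forward; pixel columns grow to the right and rows downward; lengths in m; the calibration is good to about 2 mm. A picture is of the moment at which its call begins.
- job_done(): hands the job in, once; it reports no verdict.
The state is a dict: "clock": time; "joints": joint angles; "joint_vel": joint speeds; "tau": joint torques, N m; "tcp_pos": TCP position; "ee_rot": TCP orientation; "force": force on the tool from outside, world axes, zero at the start; "moment": the same for the moment, N m; "gripper_width": finger opening in m.
Only numpy, scipy, OpenCV 4.12 (cv2) and the standard library are available. Lean on these libraries where they do the work, as an engineer would, in place of code of your own. Each camera call takes 0.05 s, during which the arm holds its last target. There are 200 camera calls.

### The job

On the shimming jig, turn the dial gauge's bezel until the red zero mark lies under the needle; then fetch the orange wedge and push it, flat on the base plate and tip first, under the roller of the wooden carriage until the carriage just lifts off the base and the needle stands in the green band of the dial (2 to 4 mm of lift), never jacking it much past that. Lift the carriage with the wedge only, and finish still holding the wedge there: do not let go. Leave the screw jar, the wood offcut, the hammer and the ear muffs where they are.

Things in the scene. Friction and masses are not known exactly. Their poses are not given: they have to be found in the camera images.
- jig: Fixed jig; origin on the bench, x = the way the wedge is pushed in (roughly world -y), z up. Steel base plate x -150..+170, y +-75, 12 mm thick (deck 12 mm above the bench); x -150..0 is a bare apron to slide the wedge on. Two 12 mm posts at x 35, y +-50, tops 86 mm above the bench; a green column at x 150, top 108 mm, carries the dial gauge over the rear of the carriage.
- carriage: Pale wooden block, jig x 0..110, y +-65, top 62 mm above the bench, 0.5 to 0.9 kg; slides only up and down (12 mm). Axes as the jig; origin 12 mm above the jig's origin at rest, its rise is the lift. Rests on two side rails; between them the mouth, 96 mm wide, open to -x, with a 12 mm steel roller across it, axis at x 12, underside 10 mm above the deck at rest.
- jig_mouth (a point): Point on the deck (top of the base plate) at the middle of the carriage's front edge, jig coordinates (0, 0, 12) mm.
- gauge_axis (a point): On the vertical axis of the face-up dial gauge (jig x 85, y 0), 123 mm above the bench: half way up the bezel, where to grip it. The bezel is a knurled dark ring of 52 mm diameter, 115 to 131 mm above the bench, over a 44 mm housing; the white dial turns with it. Nothing else near it stands higher than 110 mm.
- bezel (a joint): Turn of the bezel with its dial, rad, positive counter-clockwise from above, range +-2.2; light friction (0.05 N m), stays where left. 0 = the red zero mark lies under the needle while the carriage is at rest. It starts 0.5 to 1.4, so it must be turned clockwise.
- zero_mark (a point): Middle of the red zero mark on the dial, 19 mm from the gauge axis, 127 mm above the bench (a red lug on the rim stands at the same angle). The dial reads clockwise from it, 36 degrees per mm of lift, black ticks each half mm; the green band covers 2 to 4 mm.
- needle_tip (a point): End of the black needle, 19 mm from the gauge axis. It points along the jig's +x while the carriage rests on its base, and turns clockwise from above by 36 degrees per mm that the carriage lifts.
- wedge: Loose orange plastic wedge, 0.12 kg, flat on the bench, 150 (x) by 30 mm (y); origin at the centre of its underside, +x to its thin tip. Flat underside; the top slopes from 3 mm high at the tip (x 75) to 23 mm at x -25 (1 in 5); behind, x -75..-25, a grip block 36 mm high, 30 mm wide. It touches the roller when its tip is about 35 mm past the roller, then lifts 1 mm per 5 mm.
- wedge_grip (a point): In the middle of the wedge's grip block, wedge coordinates (-50, 0, 24) mm: the place to grip it across its 30 mm width.
- wedge_tip (a point): Lower edge of the wedge's thin tip, wedge coordinates (75, 0, 0) mm.
- jar: Bystander: brown jar with a white cap, 60 mm diameter, 85 mm tall, origin at the centre of its underside.
- offcut: Bystander: brown wooden offcut, 130 x 45 x 30 mm, origin at the centre of its underside.
- hammer: Bystander: hammer lying on the bench, about 260 mm long, between the robot and the jig.
- earmuffs: Bystander: yellow and black ear muffs, about 66 x 145 x 131 mm, standing on the cups, origin at the centre of the underside.
Things that resemble listed ones, but are neither listed nor needed, are in the scene too. What is meant by the wedge is not yellow, and is the larger of those in its own colour.

How it is judged:
By the outcome, as a careful person would: the job done as asked, in the order asked, and still so for the second after the job is handed in, while the arm keeps its last pose, push and grip.
It also fails if it takes over 72 s, if anything falls off the work surface, if the arm or the gripper's body presses on something with over 40 N, if the wrist force passes 120 N, or if a joint passes its speed limit or range.

## Working session

There is one attempt and no reset: what is moved stays moved. The work goes in short steps, Python scripts to look and compute and a tool call to move; the robot and the scene stay as the last step left them, time stands still between calls to the robot, and variables do not carry over. Pictures are saved under pics/ and viewed, about 8 in all and at most 12, crops included, and the job is handed in when it is done.

Besides the shell and the picture viewer there is one more tool, called after "Call:" as name(argument=value, ...) on one line, values as JSON. jog_arm: Moves the arm, as the interface text tells. Its arguments: {"type":"object","properties":{"commands":{"type":"array","items":{"type":"number"}}},"required":["commands"]}

```bash
mkdir -p pics; ls
cat > h.py <<'E'
import numpy as np, cv2
from cell import read_state, get_image, job_done
def save(n,im,s=1):
    cv2.imwrite('pics/'+n, cv2.resize(im[...,::-1].copy(),None,fx=s,fy=s,interpolation=cv2.INTER_CUBIC))
def foc(d): return d['img'].shape[0]/2/np.tan(np.radians(d['fov_y'])/2)
def ray(d,uv,z):
    f=foc(d);T=np.array(d['world_from_camera']);uv=np.atleast_2d(uv).astype(float)
    r=np.c_[(uv[:,0]-d['cx'])/f,(uv[:,1]-d['cy'])/f,np.ones(len(uv))]@T[:3,:3].T
    o=T[:3,3];return o+r*((z-o[2])/r[:,2])[:,None]
def cloud(d):
    f=foc(d);T=np.array(d['world_from_camera']);h,w=d['z_map'].shape
    v,u=np.mgrid[:h,:w];z=d['z_map'];P=np.stack([(u-d['cx'])/f*z,(v-d['cy'])/f*z,z],-1)
    return P@T[:3,:3].T+T[:3,3]
def proj(d,P):
    T=np.linalg.inv(np.array(d['world_from_camera']));p=np.atleast_2d(P)@T[:3,:3].T+T[:3,3]
    return p[:,:2]/p[:,2:]*foc(d)+[d['cx'],d['cy']]
E
python3 - <<'E'
from h import *
for n in('scene','top'):
    d=get_image(n);save(n+'0.png',d['img'],1.25);print(n,d['fov_y'],d['cx'],d['cy'],np.round(d['world_from_camera'],3).tolist())
    np.savez(n+'0.npz',**d)
print(read_state())
E
```

```text
pics
scene 45.92031806881586 315.09752583626613 198.02700536188775 [[-0.202, 0.736, -0.646, 1.258], [0.979, 0.154, -0.13, 0.082], [0.004, -0.659, -0.752, 0.96], [0.0, 0.0, 0.0, 1.0]]
top 48.14478311421192 322.22642313254903 196.95237455599934 [[0.026, -0.998, 0.055, 0.461], [-0.999, -0.024, 0.026, -0.062], [-0.025, -0.056, -0.998, 1.228], [0.0, 0.0, 0.0, 1.0]]
{'clock': 0.1, 'joints': array([ 1.00768433e+00,  2.63466875e-01, -4.88734570e-02,  1.25940126e+00,
        8.55824027e-06,  1.41550069e+00]), 'joint_vel': array([ 1.02834418e-04, -6.39278617e-04,  1.88707232e-03,  2.67559279e-05,
        9.93980076e-05,  2.70057571e-04]), 'tau': array([ 3.49449663e-03, -6.38576674e+01,  3.85063362e+01,  9.95039562e-03,
       -1.45344466e-04, -3.03613399e-05]), 'tcp_pos': array([0.20808417, 0.48173141, 0.23087745]), 'ee_rot': array([[-9.17989012e-01,  3.96605487e-01, -5.11839753e-04],
       [ 3.96605787e-01,  9.17988681e-01, -7.94747647e-04],
       [ 1.54661823e-04, -9.32568215e-04, -9.99999553e-01]]), 'force': array([ 0.75684914, -0.68535985, -0.09571219]), 'moment': array([0.00169382, 0.02074119, 0.04527679]), 'gripper_width': 0.08524057282991733}
```

View pics/scene0.png

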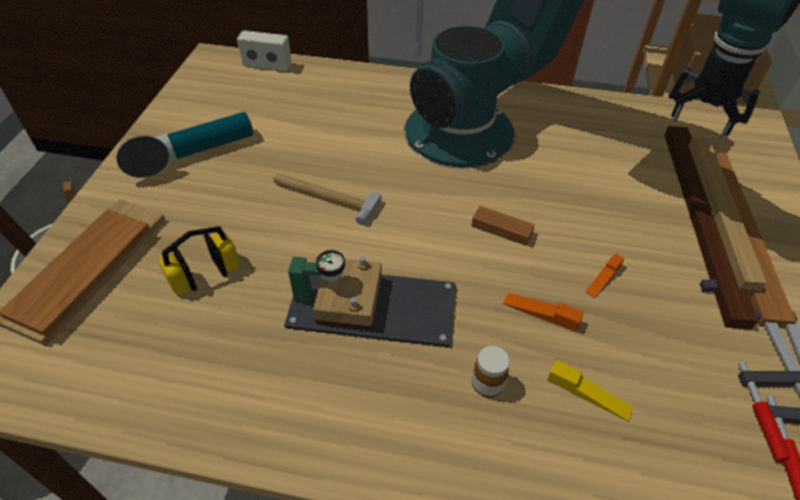

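View pics/top0.png

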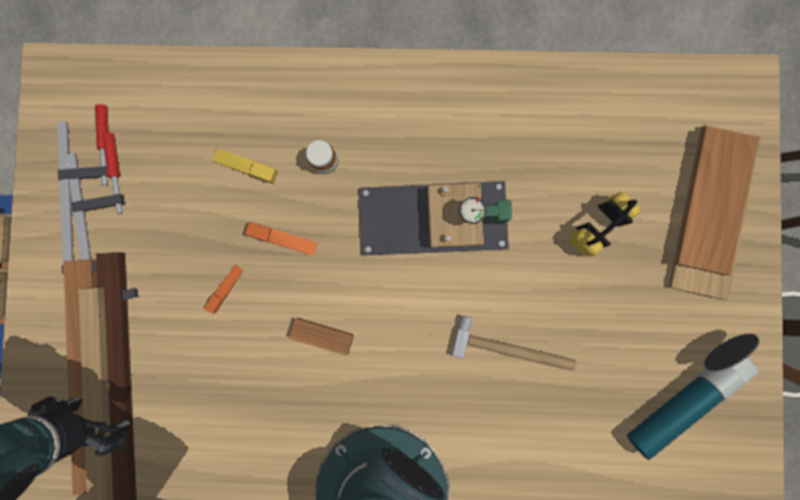

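The wedge-like things, by 1.25x scaled pixels (scene / top):

| Candidate | Scene | Top |
|---|---|---|
| Large orange wedge | (543,310) | (280,238) |
| Small orange wedge | (605,275) | (223,289) |
| Yellow wedge | (590,390) | (245,166) |

I choose the large orange one. The jig plate is at top (433,218) and the dial at (473,210).

Run:
```python
from h import *
d=dict(np.load('top0.npz'));im=d['img'];hsv=cv2.cvtColor(im,cv2.COLOR_RGB2HSV);C=cloud(d)
s=dict(np.load('scene0.npz'));hs=cv2.cvtColor(s['img'],cv2.COLOR_RGB2HSV);CS=cloud(s)
# plate
m=((hsv[...,2]<90)&(hsv[...,1]<110)).astype(np.uint8);mm=np.zeros_like(m);mm[135:215,270:420]=m[135:215,270:420]
mm=cv2.morphologyEx(mm,cv2.MORPH_OPEN,np.ones((3,3)))
n,l,st,_=cv2.connectedComponentsWithStats(mm);print(st[1:].tolist())
k=1+np.argmax(st[1:,4]);v,u=np.nonzero(mm)
P=ray(d,np.c_[u,v],.012)[:,:2]
r=cv2.minAreaRect((P*1000).astype(np.float32));print('plate',r,cv2.boxPoints(r).tolist())
# orange
for nm,H,I,CC in(('top',hsv,d,C),('scene',hs,s,CS)):
    o=((H[...,0]>3)&(H[...,0]<13)&(H[...,1]>190)&(H[...,2]>110)).astype(np.uint8)
    n,l,st,ce=cv2.connectedComponentsWithStats(o)
    for i in range(1,n):
        if st[i,4]<60: continue
        v,u=np.nonzero(l==i);p=CC[v,u];print(nm,st[i].tolist(),'cloud mean',p.mean(0).round(4),'zmax',np.percentile(p[:,2],[5,50,95]).round(3))
        r=cv2.minAreaRect((p[:,:2]*1000).astype(np.float32));print(r)
        b=p[p[:,2]>.031]
        if len(b)>5:print('grip',len(b),cv2.minAreaRect((b[:,:2]*1000).astype(np.float32)),b.mean(0))
x,y=378,168
crop=im[148:188,355:415];t=cv2.resize(crop,None,fx=10,fy=10,interpolation=cv2.INTER_CUBIC)
c2=cv2.resize(im[160:260,150:270],(480,400),interpolation=cv2.INTER_CUBIC)
save('c1.png',np.vstack([t[:300,:600],np.hstack([c2,np.zeros((400,120,3),np.uint8)])[:300]]))
```

```text
[[385, 146, 19, 19, 263], [287, 149, 119, 55, 3398], [366, 162, 3, 5, 15], [367, 173, 4, 5, 19], [289, 201, 3, 3, 9]]
plate ((591.5210571289062, -93.43743896484375), (145.99476623535156, 319.9668273925781), 3.930682897567749) [[507.72857666015625, 61.16571044921875], [529.6621704101562, -258.0484619140625], [675.3135375976562, -248.04058837890625], [653.3799438476562, 71.173583984375]]
```

View pics/c1.png

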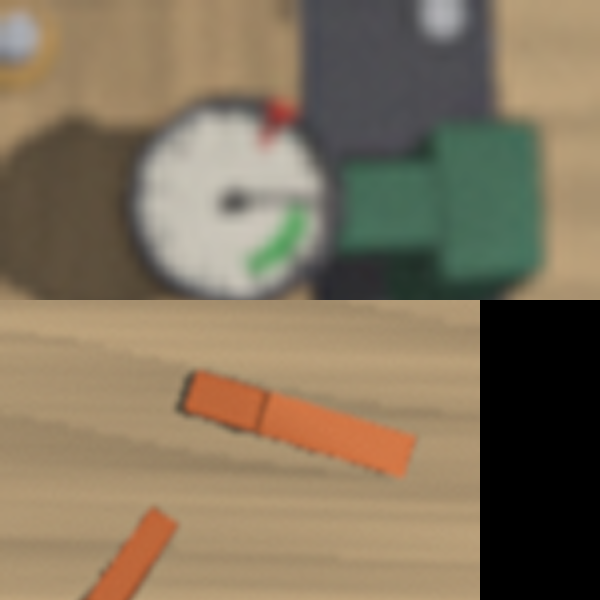

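The crop shows the dial centre at top pixel (378.5,168.2), the needle pointing right along jig +x, and the red lug about 62° counter-clockwise at (383.3,159.2). The big orange wedge has its grip block at the left (197,180) and its tip at the right (252,194). The orange mask found nothing, so I'll fix its thresholds.

Run:
```python
from h import *
d=dict(np.load('top0.npz'));s=dict(np.load('scene0.npz'))
for nm,I in(('top',d),('scene',s)):
    H=cv2.cvtColor(I['img'],cv2.COLOR_RGB2HSV);CC=cloud(I)
    o=((H[...,0]>4)&(H[...,0]<14)&(H[...,1]>165)&(H[...,2]>150)).astype(np.uint8)
    n,l,st,ce=cv2.connectedComponentsWithStats(o)
    for i in range(1,n):
        if st[i,4]<150: continue
        v,u=np.nonzero(l==i);p=CC[v,u];p=p[p[:,2]>.002]
        r=cv2.minAreaRect((p[:,:2]*1000).astype(np.float32));print(nm,st[i].tolist(),np.percentile(p[:,2],[5,50,95]).round(3),r)
        b=p[p[:,2]>.031]
        if len(b)>5:print('grip',len(b),cv2.minAreaRect((b[:,:2]*1000).astype(np.float32)),b.mean(0))
    # dial: white region
    w=((CC[...,2]>.118)&(CC[...,2]<.140)&(abs(CC[...,0]-.6)<.06)&(abs(CC[...,1]+.16)<.08))
    v,u=np.nonzero(w);print('dial',len(v),u.mean(),v.mean(),CC[w].mean(0), cv2.minEnclosingCircle((CC[w][:,:2]*1000).astype(np.float32)))
    red=w&((H[...,0]<6)|(H[...,0]>172))&(H[...,1]>140)
    v,u=np.nonzero(red);print('red',len(v),CC[red].mean(0))
    # jig deck and carriage by height
    for z0,z1 in((.008,.016),(.056,.066)):
        g=(CC[...,2]>z0)&(CC[...,2]<z1)&(abs(CC[...,0]-.59)<.1)&(abs(CC[...,1]+.09)<.19)
        n,l,st,ce=cv2.connectedComponentsWithStats(g.astype(np.uint8));k=1+np.argmax(st[1:,4]);q=CC[l==k] if z0>.05 else CC[g]
        print(nm,z0,len(q),cv2.minAreaRect((q[:,:2]*1000).astype(np.float32)))
```

```text
top [197, 179, 56, 24, 513] [0.007 0.021 0.04 ] ((508.322509765625, 122.27983856201172), (380.85784912109375, 26.032730102539062), 74.79998016357422)
grip 175 ((508.59576416015625, 122.20560455322266), (380.85784912109375, 25.466381072998047), 74.79998016357422) [0.55134092 0.27921207 0.04436334]
top [164, 213, 29, 37, 310] [0.006 0.016 0.032] ((461.66143798828125, 172.08001708984375), (89.19950103759766, 460.0008850097656), 10.820169448852539)
grip 25 ((435.2106628417969, 164.5599365234375), (33.970924377441406, 455.1925048828125), 10.76425838470459) [0.39557024 0.35708333 0.08021987]
dial 372 378.53225806451616 167.3951612903226 [ 0.59835192 -0.17026713  0.12731445] ((598.49072265625, -169.76016235351562), 26.723390579223633)
red 3 [ 0.61937724 -0.17861678  0.13299689]
top 0.008 3318 ((591.836669921875, -96.02607727050781), (355.364990234375, 192.55577087402344), 88.093505859375)
top 0.056 1388 ((596.6474609375, -140.00250244140625), (130.26632690429688, 109.99820709228516), 3.947812795639038)
scene [469, 213, 22, 24, 204] [0.003 0.009 0.016] ((444.142822265625, 347.0130310058594), (20.139930725097656, 74.12593841552734), 59.87862777709961)
scene [403, 234, 63, 23, 529] [0.004 0.016 0.036] ((883.3198852539062, 132.35775756835938), (145.17788696289062, 747.3765869140625), 73.6765365600586)
grip 163 ((899.2181396484375, 186.49200439453125), (45.87640380859375, 747.1658935546875), 74.77632904052734) [0.55804222 0.27950641 0.04005226]
dial 385 264.3844155844156 209.9038961038961 [ 0.59969884 -0.16976972  0.12427228] ((599.5961303710938, -169.96963500976562), 28.16231918334961)
red 6 [ 0.62118168 -0.18058046  0.13043977]
scene 0.008 3561 ((596.2465209960938, -95.06498718261719), (153.08895874023438, 320.80511474609375), 4.251142978668213)
scene 0.056 1585 ((598.5894775390625, -139.77224731445312), (132.56629943847656, 110.09947204589844), 3.920905113220215)
```

```bash
cat >> h.py <<'E'
O=np.array([.5932,-.0851]);th=np.radians(-86.07);JX=np.array([np.cos(th),np.sin(th)]);JY=np.array([-JX[1],JX[0]])
def jig(p): q=np.asarray(p)[...,:2]-O; return np.stack([q@JX,q@JY],-1)*1000
def world(x,y=0): return O+(x*JX+y*JY)/1000
def toolmove(p,yaw_deg=None):
    """shift in tool cm and rz deg (about tool z) to reach world p, y-axis yaw mod 180"""
    s=read_state();R=s['ee_rot'];sh=R.T@(np.array(p)-s['tcp_pos'])*100
    yw=np.degrees(np.arctan2(R[1,1],R[0,1]));dz=None if yaw_deg is None else -((yaw_deg-yw+90)%180-90)
    print('shift cm',sh.round(2),'rz',dz and round(dz,1),'yaw',yw.round(1),'tilt z',R[:,2].round(4),'clk',s['clock'])
def redangle(d,nm=''):
    H=cv2.cvtColor(d['img'],cv2.COLOR_RGB2HSV);c=world(85)
    v,u=np.nonzero(((H[...,0]<7)|(H[...,0]>170))&(H[...,1]>100)&(H[...,2]>60))
    P=ray(d,np.c_[u,v],.127);q=jig(P)-[85,0];r=np.hypot(*q.T);k=(r>12)&(r<34)
    a=np.degrees(np.arctan2(q[k,1],q[k,0]));print(nm,'red n',k.sum(),'ang',np.median(a).round(1),a.mean().round(1),'r',r[k].mean().round(1))
def needle(d,nm=''):
    g=d['img'].max(-1).astype(float);a=np.radians(np.arange(-180,180,1.));rr=np.arange(8,19.5,.5)
    P=np.array([[np.r_[world(85+r*np.cos(t),r*np.sin(t)),.129] for r in rr] for t in a])
    uv=proj(d,P.reshape(-1,3)).astype(np.float32).reshape(len(a),len(rr),2)
    val=cv2.remap(g.astype(np.float32),uv[...,0],uv[...,1],cv2.INTER_LINEAR).mean(1)
    k=np.argsort(val)[:6];print(nm,'needle cand deg',np.degrees(a[k]).round(),val[k].round())
E
python3 - <<'E'
from h import *
for nm in('top','scene'):
    I=dict(np.load(nm+'0.npz'));redangle(I,nm);needle(I,nm)
    H=cv2.cvtColor(I['img'],cv2.COLOR_RGB2HSV);CC=cloud(I)
    o=((H[...,0]>4)&(H[...,0]<14)&(H[...,1]>165)&(H[...,2]>130)).astype(np.uint8)
    n,l,st,ce=cv2.connectedComponentsWithStats(o);k=1+np.argmax(st[1:,4]);m=l==k
    p=CC[m];p=p[(p[:,2]>.002)&(p[:,2]<.042)]
    print(nm,len(p),cv2.minAreaRect((p[:,:2]*1000).astype(np.float32)))
    b=p[p[:,2]>.033];print('grip',len(b),cv2.minAreaRect((b[:,:2]*1000).astype(np.float32)))
toolmove(np.r_[world(85),.18],34.9)
E
```

```text
top red n 5 ang 60.4 60.0 r 22.8
top needle cand deg [-11. -10. -12.  -9. -13.  -8.] [152. 152. 152. 153. 153. 154.]
top 508 ((539.158447265625, 235.77488708496094), (145.63893127441406, 26.032730102539062), 74.79998016357422)
grip 167 ((552.1192626953125, 281.9725341796875), (49.73219680786133, 25.473278045654297), 74.3761215209961)
scene red n 8 ang 57.1 57.4 r 22.1
scene needle cand deg [3. 2. 4. 1. 0. 5.] [105. 106. 106. 106. 107. 107.]
scene 542 ((540.3047485351562, 232.830078125), (147.74549865722656, 32.96656036376953), 75.6187744140625)
grip 142 ((554.8633422851562, 281.2099914550781), (46.78508758544922, 28.762792587280273), 75.57324981689453)
shift cm [-61.73 -44.31   5.12] rz 31.7 yaw 66.6 tilt z [-5.e-04 -8.e-04 -1.e+00] clk 0.1
```

Call:
jog_arm(commands=[0, 0, 0, -3.1, -2.2, 0, -1, 0, 0, 0, -6.2, -4.4, 0, -1, 0, 0, 0, -9.3, -6.7, 0, -1, 0, 0, 0, -12.4, -8.9, 0, -1, 0, 0, 0, -15.4, -11.1, 0.5, -1])

```text
clock: 0.52
tcp_pos: [0.306, 0.3173, 0.2263]
ee_rot: [[-0.918, 0.396, 0.0], [0.396, 0.918, -0.0], [-0.0, -0.0, -1.0]]
force: [1.1, 0.1, -0.1]
gripper_width: 0.0853
```

Call:
jog_arm(commands=[0, 0, 0, -3.1, -2.2, 0, -1, 0, 0, 0, -6.2, -4.4, 0, -1, 0, 0, 0, -9.3, -6.7, 0, -1, 0, 0, 0, -12.4, -8.9, 0, -1, 0, 0, 0, -15.4, -11.1, 0.5, -1])

```text
clock: 0.93
tcp_pos: [0.4043, 0.1526, 0.2219]
ee_rot: [[-0.918, 0.396, 0.001], [0.396, 0.918, -0.0], [-0.001, 0.0, -1.0]]
force: [0.9, 0.9, 0.2]
gripper_width: 0.0852
```

Call:
jog_arm(commands=[0, 0, 0, -3.1, -2.2, 0, -1, 0, 0, 0, -6.2, -4.4, 0, -1, 0, 0, 0, -9.3, -6.7, 0, -1, 0, 0, 0, -12.4, -8.9, 0, -1, 0, 0, 0, -15.4, -11.1, 0.5, -1])

```text
clock: 1.35
tcp_pos: [0.5026, -0.0125, 0.2175]
ee_rot: [[-0.918, 0.397, 0.002], [0.397, 0.918, -0.0], [-0.002, 0.001, -1.0]]
force: [0.3, 1.0, 0.5]
gripper_width: 0.0855
```

Call:
jog_arm(commands=[0, 0, 7, 0, 0, 0, -1, 0, 0, 14, 0, 0, 0, -1, 0, 0, 21, 0, 0, 0, -1, 0, 0, 28, 0, 0, 0, -1, 0, 0, 31.7, 0, 0, 0, -1])

```text
clock: 1.77
tcp_pos: [0.5025, -0.0126, 0.2172]
ee_rot: [[-0.567, 0.824, 0.001], [0.824, 0.567, -0.0], [-0.001, 0.001, -1.0]]
force: [0.5, -0.0, -0.6]
gripper_width: 0.0851
```

Run:
```python
from h import *
toolmove(np.r_[world(85),.17],34.9)
```

```text
shift cm [-18.43  -0.96   4.73] rz -0.4 yaw 34.5 tilt z [ 1.4e-03 -1.0e-04 -1.0e+00] clk 1.7667
```

Call:
jog_arm(commands=[0, 0, 0, -4, -0.2, 0, -1, 0, 0, 0, -8, -0.4, 1, -1, 0, 0, 0, -12, -0.6, 2, -1, 0, 0, 0, -15.5, -0.8, 3, -1, 0, 0, 0, -18.4, -1, 4, -1])

```text
clock: 2.18
tcp_pos: [0.5994, -0.1722, 0.1762]
ee_rot: [[-0.566, 0.824, 0.001], [0.824, 0.566, -0.0], [-0.001, 0.001, -1.0]]
force: [-0.1, -0.2, -0.1]
gripper_width: 0.0856
```

Run:
```python
from h import *
toolmove(np.r_[world(85),.107],34.9)
```

```text
shift cm [0.21 0.09 6.92] rz -0.4 yaw 34.5 tilt z [ 1.e-03 -1.e-04 -1.e+00] clk 2.1833
```

Call:
jog_arm(commands=[0, 0, 0, 0.2, 0.1, 2, -1, 0, 0, 0, 0.2, 0.1, 4, -1, 0, 0, 0, 0.2, 0.1, 6, -1, 0, 0, 0, 0.2, 0.1, 6.9, -1, 0, 0, 0, 0.2, 0.1, 6.9, -1])

```text
clock: 2.6
tcp_pos: [0.598, -0.1695, 0.1052]
ee_rot: [[-0.566, 0.824, -0.002], [0.824, 0.566, 0.001], [0.003, -0.001, -1.0]]
force: [-0.1, 0.4, -0.1]
gripper_width: 0.0856
```

Call:
jog_arm(commands=[0, 0, 0, 0, 0, 0, 0, 0, 0, 0, 0, 0, 0, 0, 0, 0, 0, 0, 0, 0, 0.2, 0, 0, 0, 0, 0, 0, 0.4, 0, 0, 0, 0, 0, 0, 0.6])

```text
clock: 3.02
tcp_pos: [0.5973, -0.1704, 0.1068]
ee_rot: [[-0.566, 0.825, -0.003], [0.825, 0.566, -0.001], [0.0, -0.003, -1.0]]
force: [-10.6, -4.0, 11.2]
gripper_width: 0.0504
```

Run:
```python
from h import *
s=read_state();print(s['force'],s['moment'],s['gripper_width'],jig(s['tcp_pos']))
```

```text
[-10.60307363  -4.03899333  11.18184937] [-1.13470241  2.32890186  0.01919872] 0.050439195794200656 [85.38556242 -1.723387  ]
```

Call:
jog_arm(commands=[0, 0, 6, 0, 0, 0, 0.6, 0, 0, 12, 0, 0, 0, 0.6, 0, 0, 18, 0, 0, 0, 0.6, 0, 0, 24, 0, 0, 0, 0.6, 0, 0, 30, 0, 0, 0, 0.6])

```text
clock: 3.43
tcp_pos: [0.5974, -0.1704, 0.1072]
ee_rot: [[-0.072, 0.997, -0.003], [0.997, 0.072, -0.002], [-0.001, -0.003, -1.0]]
force: [1.5, -0.4, -7.7]
gripper_width: 0.0501
```

Call:
jog_arm(commands=[0, 0, 6, 0, 0, 0, 0.6, 0, 0, 12, 0, 0, 0, 0.6, 0, 0, 18, 0, 0, 0, 0.6, 0, 0, 24, 0, 0, 0, 0.6, 0, 0, 29, 0, 0, 0, 0.6])

```text
clock: 3.85
tcp_pos: [0.5976, -0.1704, 0.1072]
ee_rot: [[0.425, 0.905, -0.003], [0.905, -0.425, -0.002], [-0.002, -0.002, -1.0]]
force: [3.5, -1.4, -11.8]
gripper_width: 0.0499
```

Call:
jog_arm(commands=[0, 0, 0, 0, 0, 0, 0.6, 0, 0, 0, 0, 0, 0, -0.2, 0, 0, 0, 0, 0, 0, -0.7, 0, 0, 0, 0, 0, 0, -1, 0, 0, 0, 0, 0, 0, -1])

```text
clock: 4.27
tcp_pos: [0.5979, -0.1704, 0.108]
ee_rot: [[0.424, 0.906, -0.001], [0.906, -0.424, -0.002], [-0.002, -0.0, -1.0]]
force: [-0.8, 0.6, -0.1]
gripper_width: 0.0842
```

Call:
jog_arm(commands=[0, 0, 0, 0, 0, -3, -1, 0, 0, 0, 0, 0, -7, -1, 0, 0, 0, 4, 0, -9, -1, 0, 0, 0, 8, 0, -10, -1, 0, 0, 0, 12, 0, -10, -1])

```text
clock: 4.68
tcp_pos: [0.6499, -0.0617, 0.2114]
ee_rot: [[0.424, 0.906, 0.004], [0.906, -0.424, -0.003], [-0.001, 0.005, -1.0]]
force: [0.7, 0.2, -0.4]
gripper_width: 0.0855
```

Run:
```python
from h import *
ts=[]
for nm in('top','scene'):
    d=get_image(nm);np.savez(nm+'1.npz',**d);redangle(d,nm);needle(d,nm)
    u,v=proj(d,np.r_[world(85),.127])[0];print(u,v);u,v=int(u),int(v)
    ts.append(cv2.resize(d['img'][v-18:v+19,u-20:u+21],(400,361),interpolation=cv2.INTER_CUBIC))
save('c2.png',np.hstack(ts))
```

```text
top red n 4 ang -1.8 -0.3 r 23.7
top needle cand deg [-3. -2. -4. -5. -1. -6.] [197. 197. 198. 199. 199. 201.]
378.37245377810984 167.13278477928242
scene red n 8 ang 1.3 0.3 r 23.8
scene needle cand deg [5. 4. 6. 3. 7. 8.] [134. 134. 135. 136. 136. 137.]
264.3202511899717 208.86964256728928
```

View pics/c2.png

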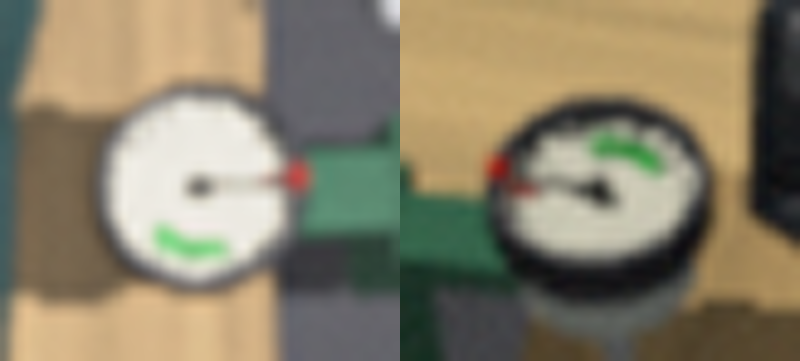

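```bash
cat >> h.py <<'E'
def dial(d,nm=''):
    """centre from white+colour face at z .127 ; angles of red mark/lug, green band, dark needle about it"""
    im=d['img'].astype(int);h,w=im.shape[:2];H=cv2.cvtColor(d['img'],cv2.COLOR_RGB2HSV)
    u0,v0=proj(d,np.r_[world(85),.127])[0].astype(int);S=8
    x0,y0=u0-20,v0-20;big=cv2.resize(d['img'][y0:y0+41,x0:x0+41],None,fx=S,fy=S,interpolation=cv2.INTER_CUBIC)
    B=cv2.cvtColor(big,cv2.COLOR_RGB2HSV);vv,uu=np.mgrid[:big.shape[0],:big.shape[1]]
    uv=np.c_[(uu.ravel()+.5)/S-.5+x0,(vv.ravel()+.5)/S-.5+y0];J=(jig(ray(d,uv,.127))-[85,0]).reshape(*uu.shape,2)
    R=np.hypot(J[...,0],J[...,1])
    wh=((B[...,1]<60)&(B[...,2]>135)&(R<30)).astype(np.uint8)
    n,l,st,_=cv2.connectedComponentsWithStats(wh);k=1+np.argmax(st[1:,4])
    c=max(cv2.findContours((l==k).astype(np.uint8),0,2)[0],key=len)[:,0]
    hull=cv2.convexHull(J[c[:,1],c[:,0]].astype(np.float32))
    (cx,cy),ax,_=cv2.fitEllipse(hull);print(nm,'centre',round(cx,1),round(cy,1),'axes',np.round(ax,1))
    A=np.degrees(np.arctan2(J[...,1]-cy,J[...,0]-cx));r=np.hypot(J[...,0]-cx,J[...,1]-cy)
    g=(B[...,0]>45)&(B[...,0]<70)&(B[...,1]>110)&(B[...,2]>110)&(r<23)
    rd=((B[...,0]<8)|(B[...,0]>168))&(B[...,1]>90)
    for q,m in(('green',g),('red mark',rd&(r<22)),('lug',rd&(r>=22)&(r<32))):
        if m.sum():
            z=np.exp(1j*np.radians(A[m])).mean();print('  ',q,m.sum(),np.degrees(np.angle(z)).round(1),np.percentile(A[m],[3,97]).round(0),r[m].mean().round(1))
    # needle: darkest direction
    dk=(big.max(-1)<110)&(r>4)&(r<17)
    if dk.sum(): print('   needle',dk.sum(),np.degrees(np.angle(np.exp(1j*np.radians(A[dk])).mean())).round(1))
E
python3 - <<'E'
from h import *
for i in'01':
  for nm in('top','scene'): dial(dict(np.load(nm+i+'.npz')),nm+i)
E
```

```text
top0 centre -1.8 -1.7 axes [44.3 45.8]
   green 5 -44.6 [-47. -43.] 16.2
   red mark 26 59.9 [57. 63.] 21.5
   lug 436 58.9 [51. 67.] 25.5
scene0 centre -0.0 0.0 axes [38.4 40.8]
   green 383 -33.9 [-62. -12.] 14.4
   red mark 285 58.2 [46. 68.] 20.3
   lug 475 55.5 [44. 67.] 24.6
   needle 386 11.3
top1 centre -1.5 -0.7 axes [47.3 50.3]
   red mark 4 1.0 [-0.  2.] 22.0
   lug 363 2.1 [-5.  9.] 25.2
scene1 centre -0.1 0.3 axes [39.9 43.2]
   green 366 -107.6 [-135.  -79.] 13.5
   red mark 173 5.7 [-1. 11.] 19.9
   lug 441 -5.7 [-16.   5.] 25.2
   needle 76 19.9
```

```bash
sed -i 's/(B\[...,0\]>45)&(B\[...,0\]<70)&(B\[...,1\]>110)&(B\[...,2\]>110)&(r<23)/(B[...,0]>40)\&(B[...,0]<85)\&(B[...,1]>70)\&(B[...,2]>80)\&(r<19)/' h.py
python3 - <<'E'
from h import *
for i in'01':
  for nm in('top','scene'): dial(dict(np.load(nm+i+'.npz')),nm+i)
E
```

```text
top0 centre -1.8 -1.7 axes [44.3 45.8]
   green 624 -41.1 [-69. -15.] 16.3
   red mark 26 59.9 [57. 63.] 21.5
   lug 436 58.9 [51. 67.] 25.5
scene0 centre -0.0 0.0 axes [38.4 40.8]
   green 1095 -39.1 [-75.  -5.] 14.6
   red mark 285 58.2 [46. 68.] 20.3
   lug 475 55.5 [44. 67.] 24.6
   needle 386 11.3
top1 centre -1.5 -0.7 axes [47.3 50.3]
   green 552 -103.0 [-128.  -76.] 16.3
   red mark 4 1.0 [-0.  2.] 22.0
   lug 363 2.1 [-5.  9.] 25.2
scene1 centre -0.1 0.3 axes [39.9 43.2]
   green 951 -104.8 [-142.  -71.] 13.7
   red mark 173 5.7 [-1. 11.] 19.9
   lug 441 -5.7 [-16.   5.] 25.2
   needle 76 19.9
```

Run:
```python
from h import *
toolmove([.5978,-.1704,.107],-22)
```

```text
shift cm [-12.44  -0.07  10.18] rz -2.7 yaw -24.7 tilt z [ 0.001  -0.0014 -1.    ] clk 4.7833
```

Call:
jog_arm(commands=[0, 0, 0, -4, 0, 1, -1, 0, 0, 0, -8, 0, 2, -1, 0, 0, 0, -12, -0.1, 3, -1, 0, 0, 0, -12.4, -0.1, 5, -1, 0, 0, 0, -12.4, -0.1, 5, -1])

```text
clock: 5.2
tcp_pos: [0.5954, -0.1716, 0.1564]
ee_rot: [[0.421, 0.907, -0.002], [0.907, -0.421, -0.0], [-0.001, -0.002, -1.0]]
force: [-1.5, -0.1, 0.2]
gripper_width: 0.0855
```

Run:
```python
from h import *
toolmove([.5978,-.1704,.108],-22)
```

```text
shift cm [0.21 0.17 4.84] rz -2.9 yaw -24.9 tilt z [-2.3e-03 -2.0e-04 -1.0e+00] clk 5.2
```

Call:
jog_arm(commands=[0, 0, 0, 0.2, 0.2, 2, -1, 0, 0, 0, 0.2, 0.2, 4, -1, 0, 0, 0, 0.2, 0.2, 4.9, -1, 0, 0, 0, 0.2, 0.2, 4.9, -0.4, 0, 0, 0, 0.2, 0.2, 4.9, 0])

```text
clock: 5.62
tcp_pos: [0.5983, -0.1701, 0.1082]
ee_rot: [[0.42, 0.908, -0.002], [0.908, -0.42, -0.0], [-0.001, -0.002, -1.0]]
force: [0.2, 0.2, 1.0]
gripper_width: 0.0638
```

Call:
jog_arm(commands=[0, 0, 0, 0, 0, 0, 0.3, 0, 0, 0, 0, 0, 0, 0.6, 0, 0, 2.7, 0, 0, 0, 0.6, 0, 0, 2.7, 0, 0, 0, 0.6, 0, 0, 2.7, 0, 0, 0, 0.6])

```text
clock: 6.03
tcp_pos: [0.5982, -0.1697, 0.11]
ee_rot: [[0.462, 0.887, -0.002], [0.887, -0.462, -0.0], [-0.001, -0.001, -1.0]]
force: [-7.0, 3.7, 8.5]
gripper_width: 0.0503
```

Call:
jog_arm(commands=[0, 0, 0, 0, 0, 0, 0, 0, 0, 0, 0, 0, 0, -1, 0, 0, 0, 0, 0, 0, -1, 0, 0, 0, 0, 0, 0, -1, 0, 0, 0, 0, 0, 0, -1])

```text
clock: 6.45
tcp_pos: [0.5986, -0.1697, 0.1107]
ee_rot: [[0.462, 0.887, -0.001], [0.887, -0.462, -0.001], [-0.001, -0.0, -1.0]]
force: [-0.4, 0.3, 0.3]
gripper_width: 0.0851
```

Call:
jog_arm(commands=[0, 0, 0, 0, 0, -3, -1, 0, 0, 0, 0, 0, -7, -1, 0, 0, 0, 4, 0, -9, -1, 0, 0, 0, 8, 0, -10, -1, 0, 0, 0, 12, 0, -10, -1])

```text
clock: 6.87
tcp_pos: [0.6551, -0.0634, 0.214]
ee_rot: [[0.463, 0.886, 0.004], [0.886, -0.463, -0.002], [0.0, 0.005, -1.0]]
force: [-0.0, -0.5, -0.4]
gripper_width: 0.085
```

Run:
```python
from h import *
for nm in('top','scene'):
    d=get_image(nm);np.savez(nm+'2.npz',**d);dial(d,nm)
toolmove([.554,.2815,.10],-15)
```

```text
top centre -1.6 -0.7 axes [46.9 50.8]
   green 520 -104.4 [-131.  -79.] 16.2
   red mark 1 -1.9 [-2. -2.] 21.7
   lug 428 -0.6 [-8.  7.] 25.4
scene centre 0.0 0.1 axes [40.3 43. ]
   green 920 -107.5 [-145.  -74.] 13.6
   red mark 47 2.1 [-2.  5.] 21.2
   lug 441 -8.4 [-19.   2.] 25.1
   needle 78 28.5
shift cm [ 25.63 -24.67  11.11] rz -12.3 yaw -27.3 tilt z [ 1.5e-03  1.0e-04 -1.0e+00] clk 6.9667
```

Call:
jog_arm(commands=[0, 0, 0, 2.6, -2.5, 0, -1, 0, 0, 0, 5.2, -5, 0, -1, 0, 0, 0, 7.8, -7.5, 0, -1, 0, 0, 0, 10.3, -9.9, 0, -1, 0, 0, 0, 12.8, -12.3, 0, -1])

```text
clock: 7.38
tcp_pos: [0.6043, 0.112, 0.2114]
ee_rot: [[0.458, 0.889, 0.002], [0.889, -0.458, 0.0], [0.001, 0.002, -1.0]]
force: [1.3, -0.2, 0.6]
gripper_width: 0.0856
```

Call:
jog_arm(commands=[0, 0, 0, 2.6, -2.5, 0, -1, 0, 0, 0, 5.2, -5, 0, -1, 0, 0, 0, 7.8, -7.5, 1, -1, 0, 0, -6, 10.3, -9.9, 3, -1, 0, 0, -12, 12.8, -12.3, 5, -1])

```text
clock: 7.8
tcp_pos: [0.5534, 0.2835, 0.1615]
ee_rot: [[0.259, 0.966, 0.004], [0.966, -0.259, 0.001], [0.002, 0.004, -1.0]]
force: [1.2, 0.4, -0.5]
gripper_width: 0.0852
```

Run:
```python
from h import *
toolmove([.553,.282,.0065],-15)
```

```text
shift cm [-0.19 -0.06 15.5 ] rz -0.0 yaw -15.0 tilt z [ 3.8e-03  7.0e-04 -1.0e+00] clk 7.8
```

Call:
jog_arm(commands=[0, 0, 0, -0.2, -0.1, 4, -1, 0, 0, 0, -0.2, -0.1, 8, -1, 0, 0, 0, -0.2, -0.1, 11.5, -1, 0, 0, 0, -0.2, -0.1, 14, -1, 0, 0, 0, -0.2, -0.1, 15.2, -1])

```text
clock: 8.22
tcp_pos: [0.5508, 0.2812, 0.0062]
ee_rot: [[0.259, 0.966, 0.0], [0.966, -0.259, -0.001], [-0.001, 0.0, -1.0]]
force: [-0.6, -0.5, 0.2]
gripper_width: 0.0854
```

Run:
```python
from h import *
toolmove([.553,.282,.008],-15);d=get_image('scene');u,v=proj(d,[.55,.26,.03])[0].astype(int)
save('c3.png',d['img'][v-50:v+50,u-60:u+60],5)
```

```text
shift cm [ 0.13  0.19 -0.18] rz -0.0 yaw -15.0 tilt z [ 0.e+00 -6.e-04 -1.e+00] clk 8.2167
```

View pics/c3.png

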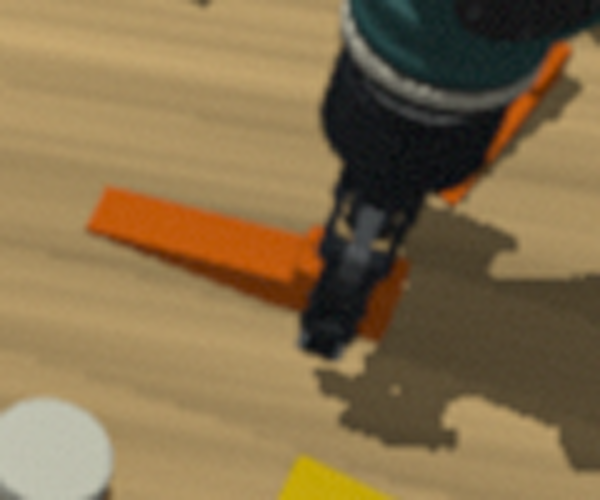

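The open gripper straddles the grip block at crop (345,290), with the big wedge's tip at (95,210), so the choice and alignment are right. Closing now.

Call:
jog_arm(commands=[0, 0, 0, 0.1, 0.2, -0.2, -0.6, 0, 0, 0, 0.1, 0.2, -0.2, -0.2, 0, 0, 0, 0.1, 0.2, -0.2, 0.2, 0, 0, 0, 0.1, 0.2, -0.2, 0.6, 0, 0, 0, 0.1, 0.2, -0.2, 1])

```text
clock: 8.68
tcp_pos: [0.5535, 0.2817, 0.0088]
ee_rot: [[0.259, 0.966, 0.001], [0.966, -0.259, -0.0], [-0.0, 0.001, -1.0]]
force: [-0.9, -1.1, 4.6]
gripper_width: 0.0291
```

Call:
jog_arm(commands=[0, 0, 0, 0, 0, 0, 1, 0, 0, 0, 0, 0, 0, 1, 0, 0, 0, 0, 0, 0, 1, 0, 0, 0, 0, 0, 0, 1, 0, 0, 0, 0, 0, 0, 1])

```text
clock: 9.1
tcp_pos: [0.5535, 0.2817, 0.0088]
ee_rot: [[0.259, 0.966, 0.001], [0.966, -0.259, -0.0], [-0.0, 0.001, -1.0]]
force: [-0.7, 0.0, 0.6]
gripper_width: 0.029
```

Run:
```python
from h import *
s=read_state();print(s['gripper_width'],s['force'],s['moment'],s['tcp_pos'])
toolmove(np.r_[world(-135),.1],3.93)
```

```text
0.029040961741959286 [-0.65708436  0.00560728  0.63178698] [-0.03676631  0.11916579 -0.04772042] [0.5534565  0.28167083 0.00875725]
shift cm [-21.63   8.97  -9.11] rz -19.0 yaw -15.0 tilt z [ 8.e-04 -4.e-04 -1.e+00] clk 9.1
```

Call:
jog_arm(commands=[0, 0, 0, 0, 0, -2, 1, 0, 0, 0, 0, 0, -5, 1, 0, 0, -6, 0, 0, -8, 1, 0, 0, -12, 0, 0, -9, 1, 0, 0, -19, 0, 0, -9, 1])

```text
clock: 9.52
tcp_pos: [0.5548, 0.2823, 0.1019]
ee_rot: [[-0.074, 0.997, 0.005], [0.997, 0.074, 0.001], [0.001, 0.005, -1.0]]
force: [0.2, 0.6, -1.3]
gripper_width: 0.0292
```

Run:
```python
from h import *
print(read_state()['gripper_width']);toolmove(np.r_[world(-140),.06],3.93)
```

```text
0.029230131529058193
shift cm [-22.92   1.17   4.17] rz 0.3 yaw 4.2 tilt z [ 0.0051  0.0012 -1.    ] clk 9.5167
```

Call:
jog_arm(commands=[0, 0, 0, -4, 0.2, 0, 1, 0, 0, 0, -8, 0.4, 0, 1, 0, 0, 0, -12, 0.6, 0, 1, 0, 0, 0, -16, 0.8, 1, 1, 0, 0, 0, -20, 1, 2, 1])

```text
clock: 9.93
tcp_pos: [0.5799, 0.0818, 0.082]
ee_rot: [[-0.075, 0.997, 0.006], [0.997, 0.075, 0.001], [0.001, 0.006, -1.0]]
force: [0.8, 0.2, -0.7]
gripper_width: 0.0289
```

Run:
```python
from h import *
toolmove(np.r_[world(-140),.04],3.93)
d=get_image('top');np.savez('top3.npz',**d);H=cv2.cvtColor(d['img'],cv2.COLOR_RGB2HSV)
o=((H[...,0]>4)&(H[...,0]<14)&(H[...,1]>150)&(H[...,2]>120)).astype(np.uint8)
n,l,st,ce=cv2.connectedComponentsWithStats(o)
s=read_state();zb=s['tcp_pos'][2]-.0088
for i in range(1,n):
    if st[i,4]<60: continue
    v,u=np.nonzero(l==i);j=jig(ray(d,np.c_[u,v],zb+.012));
    r=cv2.minAreaRect(j.astype(np.float32));print(st[i].tolist(),r,'max x',j[:,0].max(),'y near tip',j[j[:,0]>j[:,0].max()-12][:,1].mean(),'tcp jig',jig(s['tcp_pos']))
```

```text
shift cm [-2.75  0.14  4.2 ] rz 0.3 yaw 4.3 tilt z [ 0.0064  0.0012 -1.    ] clk 9.9333
[286, 168, 41, 12, 469] ((-96.63232421875, -2.662538528442383), (28.452356338500977, 103.00984191894531), 87.39891052246094) max x -44.582043808487576 y near tip -3.2682496999509456 tcp jig [-161.26905225   -2.10510626]
[173, 213, 16, 25, 124] ((-420.4461669921875, -122.56417846679688), (69.28297424316406, 17.931123733520508), 52.96931838989258) max x -404.86254519458214 y near tip -106.1557748364743 tcp jig [-161.26905225   -2.10510626]
[164, 237, 11, 13, 83] ((-455.02587890625, -165.65858459472656), (31.09335708618164, 17.3323974609375), 54.27363586425781) max x -442.83273195340274 y near tip -162.38241175030393 tcp jig [-161.26905225   -2.10510626]
```

Call:
jog_arm(commands=[0.3, 0, 0.3, -1.4, 0.3, 1.5, 1, 0.3, 0, 0.3, -2.5, 0.4, 3, 1, 0.3, 0, 0.3, -2.5, 0.4, 4.5, 1, 0.3, 0, 0.3, -2.5, 0.4, 5.2, 1, 0.3, 0, 0.3, -2.5, 0.4, 5.2, 1])

```text
clock: 10.4
tcp_pos: [0.585, 0.051, 0.0264]
ee_rot: [[-0.065, 0.998, -0.004], [0.998, 0.065, -0.001], [-0.001, -0.004, -1.0]]
force: [0.6, -1.1, -0.5]
gripper_width: 0.0293
```

Run:
```python
from h import *
s=read_state();print(s['ee_rot'].round(4).tolist(),s['force'],s['moment'],jig(s['tcp_pos']),s['tcp_pos'][2])
toolmove(np.r_[world(-140),.0208],3.93)
```

```text
[[-0.0651, 0.9979, -0.0038], [0.9979, 0.0651, -0.0015], [-0.0012, -0.0039, -1.0]] [ 0.55070143 -1.12552993 -0.48076365] [ 0.00881287  0.02866889 -0.0353247 ] [-136.37172884    1.13366686] 0.026440422445366214
shift cm [ 0.36 -0.11  0.56] rz -0.2 yaw 3.7 tilt z [-0.0038 -0.0015 -1.    ] clk 10.4
```

Call:
jog_arm(commands=[-0.2, 0, -0.2, 0, -0.1, 0.3, 1, -0.2, 0, -0.2, 0, -0.1, 0.45, 1, -0.2, 0, -0.2, 0, -0.1, 0.5, 1, -0.2, 0, -0.2, 0, -0.1, 0.55, 1, -0.2, 0, -0.2, 0, -0.1, 0.55, 1])

```text
clock: 10.82
tcp_pos: [0.5842, 0.0511, 0.0213]
ee_rot: [[-0.069, 0.998, 0.0], [0.998, 0.069, -0.001], [-0.001, 0.0, -1.0]]
force: [0.4, 0.7, -0.9]
gripper_width: 0.0294
```

Run:
```python
from h import *
s=read_state();print(s['ee_rot'].round(4).tolist(),s['force'],s['moment'],jig(s['tcp_pos']),s['tcp_pos'][2])
d=get_image('scene');np.savez('scene4.npz',**d);u,v=proj(d,np.r_[world(-30),.03])[0].astype(int)
save('c4.png',d['img'][v-45:v+45,u-70:u+70],5)
```

```text
[[-0.0689, 0.9976, 0.0003], [0.9976, 0.0689, -0.0013], [-0.0013, 0.0002, -1.0]] [ 0.38848125  0.70948903 -0.92767019] [ 0.02271973 -0.02947589  0.01307552] [-136.53669168    0.32783795] 0.02131078124172386
```

View pics/c4.png

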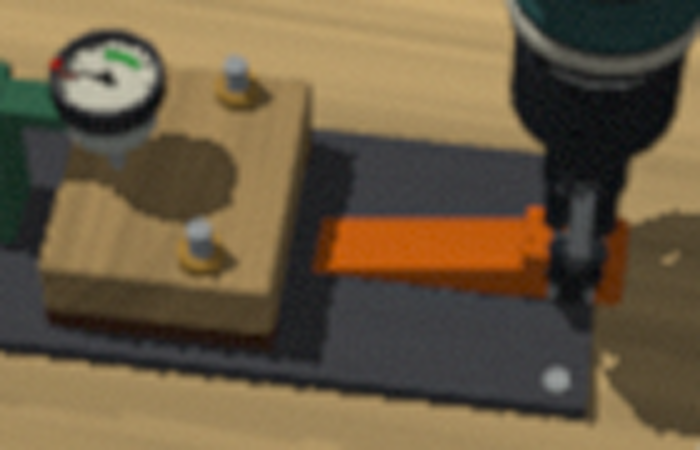

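The wedge lies on the apron in line with the mouth, with its tip at crop (325,245). I'll lower it by small steps until it touches the deck.

Call:
jog_arm(commands=[0, 0, 0, 0, 0, 0.05, 1, 0, 0, 0, 0, 0, 0.1, 1, 0, 0, 0, 0, 0, 0.1, 1])

```text
clock: 11.12
tcp_pos: [0.5844, 0.0511, 0.0207]
ee_rot: [[-0.069, 0.998, 0.001], [0.998, 0.069, -0.001], [-0.001, 0.001, -1.0]]
force: [-2.0, 0.6, 5.4]
gripper_width: 0.0291
```

Call:
jog_arm(commands=[0, 0, 0, 0, 0, 0.05, 1, 0, 0, 0, 0, 0, 0.1, 1, 0, 0, 0, 0, 0, 0.1, 1])

```text
clock: 11.37
tcp_pos: [0.5844, 0.0511, 0.0207]
ee_rot: [[-0.069, 0.998, 0.002], [0.998, 0.069, -0.001], [-0.001, 0.001, -1.0]]
force: [-5.5, -0.3, 15.3]
gripper_width: 0.029
```

Call:
jog_arm(commands=[0, 0, 0, -0.8, 0, 0, 1, 0, 0, 0, -1.8, 0, 0, 1, 0, 0, 0, -2.8, 0, 0, 1, 0, 0, 0, -3.6, 0, 0, 1, 0, 0, 0, -4, 0, 0, 1])

```text
clock: 11.78
tcp_pos: [0.5874, 0.0098, 0.0208]
ee_rot: [[-0.068, 0.998, 0.002], [0.998, 0.068, -0.001], [-0.001, 0.002, -1.0]]
force: [0.4, 1.5, -0.2]
gripper_width: 0.029
```

Run:
```python
from h import *
s=read_state();print(s['ee_rot'].round(4).tolist(),s['force'],s['moment'],jig(s['tcp_pos']),s['tcp_pos'][2])
d=get_image('top');H=cv2.cvtColor(d['img'],cv2.COLOR_RGB2HSV);dial(d,'top')
o=((H[...,0]>4)&(H[...,0]<14)&(H[...,1]>150)&(H[...,2]>120));v,u=np.nonzero(o);j=jig(ray(d,np.c_[u,v],.03));k=(abs(j[:,1])<30)&(j[:,0]>-200);print(j[k].min(0),j[k].max(0))
```

```text
[[-0.0676, 0.9977, 0.0018], [0.9977, 0.0676, -0.0012], [-0.0014, 0.0017, -1.0]] [ 0.44115091  1.53260596 -0.23693963] [ 0.32779888  0.07353885 -0.02467204] [-95.0452749   0.7060555] 0.020762323054696396
top centre -2.0 -1.0 axes [45.9 49.6]
   green 557 -103.9 [-131.  -77.] 15.8
   lug 424 0.1 [-7.  8.] 25.8
[-51.82868978 -15.4131709 ] [-2.44994385 14.61551391]
```

Call:
jog_arm(commands=[0, 0, 0, -0.4, 0, 0.05, 1, 0, 0, 0, -0.8, 0, 0.05, 1, 0, 0, 0, -1.2, 0, 0.05, 1, 0, 0, 0, -1.4, 0, 0.05, 1])

```text
clock: 12.17
tcp_pos: [0.5888, -0.0044, 0.0208]
ee_rot: [[-0.067, 0.998, 0.003], [0.998, 0.067, -0.001], [-0.001, 0.003, -1.0]]
force: [-0.3, 4.7, 7.4]
gripper_width: 0.0292
```

Call:
jog_arm(commands=[0, 0, 0, -0.2, 0, 0.02, 1, 0, 0, 0, -0.4, 0, 0.02, 1, 0, 0, 0, -0.6, 0, 0.02, 1, 0, 0, 0, -0.6, 0, 0.02, 1])

```text
clock: 12.5
tcp_pos: [0.5893, -0.0091, 0.0208]
ee_rot: [[-0.068, 0.998, 0.003], [0.998, 0.068, 0.002], [0.002, 0.003, -1.0]]
force: [-0.9, 11.9, 7.8]
gripper_width: 0.0291
```

Run:
```python
from h import *
s=read_state();print(s['ee_rot'].round(4).tolist(),s['force'],s['moment'],jig(s['tcp_pos']),s['tcp_pos'][2])
```

```text
[[-0.0684, 0.9977, 0.0032], [0.9977, 0.0684, 0.0024], [0.0022, 0.0034, -1.0]] [-0.91517598 11.85265137  7.75555577] [2.05146426 0.29065828 0.01378766] [-76.11590913   1.29187869] 0.020766829437553678
```

Call:
jog_arm(commands=[0, 0, 0, -0.2, 0, 0.02, 1, 0, 0, 0, -0.4, 0, 0.02, 1, 0, 0, 0, -0.6, 0, 0.02, 1, 0, 0, 0, -0.8, 0, 0.02, 1, 0, 0, 0, -0.8, 0, 0.02, 1])

```text
clock: 12.92
tcp_pos: [0.5898, -0.0155, 0.0208]
ee_rot: [[-0.07, 0.998, 0.003], [0.998, 0.07, 0.006], [0.005, 0.004, -1.0]]
force: [-1.0, 14.1, 8.2]
gripper_width: 0.0289
```

```bash
cat > chk.py <<'E'
from h import *
import sys
s=read_state();print(s['ee_rot'].round(4).tolist(),s['force'].round(1),s['moment'].round(2),jig(s['tcp_pos']),s['tcp_pos'][2],s['gripper_width'])
ts=[]
for nm,n in(('top',20),('scene',20)):
    d=get_image(nm);np.savez(nm+'L.npz',**d);dial(d,nm)
    d0=dict(np.load(nm+'2.npz'))
    # carriage top height vs rest
    C,C0=cloud(d),cloud(d0);P=np.array([np.r_[world(x,y),.064] for x in range(15,56,4) for y in range(-28,29,4)])
    uv=proj(d,P).round().astype(int);a=C[uv[:,1],uv[:,0],2];b=C0[uv[:,1],uv[:,0],2]
    ok=(abs(a-.064)<.008)&(abs(b-.064)<.008);print('  top z mean',a[ok].mean().round(5),b[ok].mean().round(5),'lift mm',np.median((a-b)[ok]*1000).round(2),((a-b)[ok]*1000).mean().round(2),ok.sum())
    u,v=proj(d,np.r_[world(85),.127])[0].astype(int)
    ts.append(cv2.resize(d['img'][v-18:v+19,u-20:u+21],(400,361),interpolation=cv2.INTER_CUBIC))
save(sys.argv[1],np.hstack(ts))
E
python3 chk.py c5.png
```

```text
[[-0.0697, 0.9976, 0.0035], [0.9976, 0.0697, 0.0057], [0.0054, 0.0039, -1.0]] [-1.  14.1  8.2] [ 2.23  0.36 -0.01] [-69.66068421   1.33276119] 0.020779468919641147 0.02892448936311527
top centre -2.0 -0.9 axes [45.8 49.9]
   green 547 -103.5 [-130.  -77.] 15.9
   red mark 6 -1.3 [-3.  0.] 21.7
   lug 432 -0.3 [-7.  7.] 25.7
  top z mean 0.06581 0.06378 lift mm 2.04 2.03 39
scene centre -0.1 0.2 axes [39.9 42.5]
   green 937 -106.8 [-144.  -72.] 13.6
   red mark 39 3.9 [0. 7.] 20.8
   lug 436 -8.4 [-19.   1.] 25.3
   needle 63 -13.4
  top z mean 0.06197 0.06049 lift mm 1.3 1.48 134
```

View pics/c5.png

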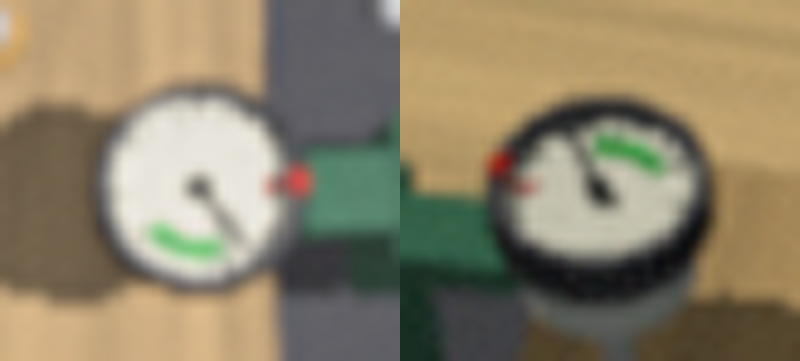

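The needle in the top view runs from hub (198,187) to tip (240,240), about -54°, which is about 1.5 mm of lift. The red mark is still at jig +x. Contact with the roller came near tcp x -77, so about 7.5 mm more push is needed.

Call:
jog_arm(commands=[0, -0.1, 0, -0.2, 0, 0.02, 1, 0, -0.2, 0, -0.4, 0, 0.02, 1, 0, -0.3, 0, -0.6, 0, 0.02, 1, 0, -0.3, 0, -0.8, 0, 0.02, 1, 0, -0.3, 0, -0.8, 0, 0.02, 1])

```text
clock: 13.43
tcp_pos: [0.5902, -0.0218, 0.0208]
ee_rot: [[-0.071, 0.997, 0.004], [0.997, 0.071, 0.004], [0.003, 0.004, -1.0]]
force: [-0.9, 14.6, 8.3]
gripper_width: 0.0289
```

```bash
python3 chk.py c6.png
```

```text
[[-0.0709, 0.9975, 0.0041], [0.9975, 0.0709, 0.0037], [0.0034, 0.0043, -1.0]] [-0.9 14.6  8.3] [2.54 0.39 0.03] [-63.31005042   1.34934712] 0.020765698442607654 0.028911895540055733
top centre -2.0 -0.9 axes [45.9 49.7]
   green 545 -103.6 [-131.  -77.] 15.5
   red mark 5 -1.1 [-3.  0.] 21.8
   lug 438 -0.1 [-7.  7.] 25.7
  top z mean 0.06648 0.06394 lift mm 2.72 2.54 38
scene centre -0.1 0.1 axes [39.9 42.5]
   green 880 -106.8 [-144.  -73.] 13.4
   red mark 42 6.1 [4. 8.] 20.3
   lug 420 -8.7 [-19.   1.] 25.4
   needle 190 -102.8
  top z mean 0.06307 0.06048 lift mm 2.74 2.59 134
```

View pics/c6.png

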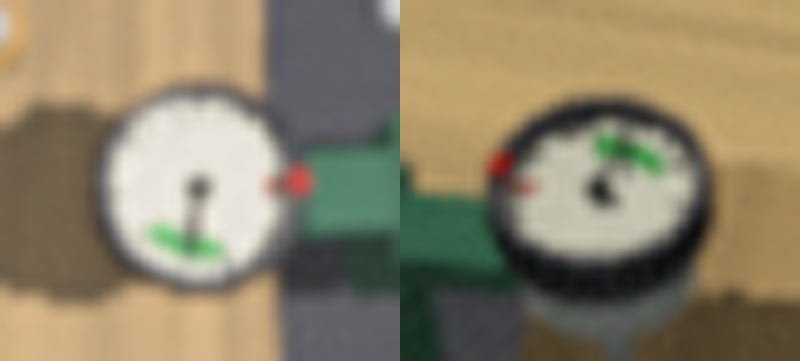

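The needle stands in the middle of the green band in both views: top hub (198,187) to tip (192,250), about 2.8 mm. I'll check that it holds steady, and that the bystanders haven't moved, before handing in.

Run:
```python
from h import *
for i in range(10):
    d=get_image('top')
    if i%3==0: s=read_state();print(s['clock'],jig(s['tcp_pos']).round(2),s['tcp_pos'][2].round(4),s['force'].round(1))
a=dict(np.load('top0.npz'))['img'].astype(int)
for n,(u,v) in dict(jar=(256,124),offcut=(256,269),hammer=(405,275),muffs=(480,180)).items():
    D=abs(d['img'].astype(int)-a)[v-20:v+20,u-25:u+25].mean();print(n,D.round(1))
dial(d,'top')
job_done()
```

```text
13.5833 [-63.31   1.34] 0.0208 [-2.3 13.2  8.4]
13.7333 [-63.31   1.33] 0.0208 [-0.7 15.   8.6]
13.8833 [-63.31   1.34] 0.0208 [-0.7 13.5  8.5]
14.0333 [-63.32   1.37] 0.0208 [-2.4 13.7  7.4]
jar 31.6
offcut 55.0
hammer 32.5
muffs 20.9
top centre -2.0 -0.9 axes [45.8 49.9]
   green 546 -103.4 [-130.  -77.] 15.6
   red mark 5 -1.2 [-3.  0.] 21.8
   lug 437 -0.2 [-7.  7.] 25.8
the job is handed in; nothing more can be done
```

Run:
```python
from h import *
d=dict(np.load('sceneL.npz'));save('final.png',d['img'],1.25)
```

```text
(no output)
```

View pics/final.png

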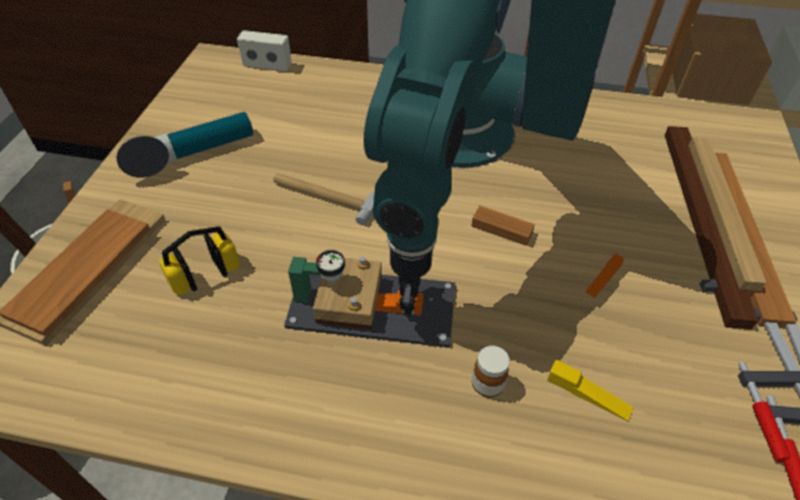

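The job is done and handed in, at about 14 s of the 72 s allowed. I turned the bezel clockwise in two goes, about 59° and then 2.7°. Then I gripped the large orange wedge, laid it flat on the apron and slid it tip first under the roller. The arm still holds it there.

**Lift:** In both views the needle stands in the middle of the green band. I read about 2.8 mm off the dial by eye, and the carriage-top depth readings give 2.5 to 2.7 mm.

**Steadiness:** Over the last 0.5 s the tool stayed still, within about 0.05 mm, with about 14 N of push and 8 N downward.

**Bezel zero:** The estimates disagree by a few degrees. Most readings fall between -1° and +5°. The scene view's lug reads -8°, which I put down to its height shifting it in that slanted view. I take the setting as 0° to within about 3°.

**Bystanders:** My pixel-difference check was inconclusive, with differences of 21 to 55 grey levels. I put these down to the arm and its shadow covering parts of the picture, but did not confirm it. I looked at the last saved scene picture only after handing in. It shows the jar, offcut and ear muffs at their starting pixels, and the hammer too as far as it can be seen, with its head partly hidden by the arm.

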